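# Shake out the slide box that rattles and show it to the scanner

## Robot

A 6-joint arm with a two-finger parallel gripper is mounted at the origin on a cart in front of the work surface, level with it; the furniture and walls round the work are solid. World frame = base frame: x ahead of the robot, y to its left, z up, the work surface at z = 0. Lengths are in m, angles in rad, forces in N, time in s.
With the tool pointing down it reaches from about 0.35 to 0.775 m from the base axis. Payload 7.3 kg.
Tool frame: the origin (TCP) lies at the centre of the arm's flange, where the gripper is bolted on; the fingertips stand 178 mm ahead of it and the grasp point (between the pads) lies 159 mm ahead of it; z points along the fingers, y is the line along which they close (so a half turn about z gives the same grasp; the last joint's range is limited). The gripper opens to 92 mm and grips with 3 to 60 N. Pads are 19 mm wide; open, the fingers measure 130 mm over their backs; the gripper's body (75 mm by 190 mm) begins 47 mm behind the grasp point.
Start: joints at [-1.289, 0.342, 1.524, -0, 1.275, -0.146], TCP at [0.218, -0.478, 0.405] pointing down, gripper open.
Joint ranges: [-2.53, 2.53], [-0.77, 2.02], [0.04, 2.7], [-1, 4.14], [0.28, 2.66], [-3.11, 3.11]. Speed limits (rad/s): [2.57, 2.57, 3.14, 3.14, 3.14, 3.14].

## Interface

Orientations are given as [roll, pitch, yaw] about the fixed x, y, z axes, in that order (R = Rz(yaw) Ry(pitch) Rx(roll)).
In Python, from cell import robot gives the robot as it stands.
- The arm moves only by the shell command python3 drive.py 'ROWS' [OPENING] [FORCE]. ROWS is a JSON list of rows, 1 to 8 of them, each of 6 numbers: dx, dy, dz in m, then a rotation vector rx, ry, rz in rad; each row shifts and turns the commanded pose from where the row before left it, along the tool's axes as they then stand; what a row does not reach is not made up. A row lasts 1/12 s, in which the tool goes at most 0.0417 m and 0.125 rad, less where a joint would pass 70% of its speed; a pose out of reach is approached as far as the arm can. OPENING is the finger opening in m, set as the command begins (- or left out keeps the last). The fingers move at their own pace and stop on an object; FORCE is the grip in N (left out, the last holds). Time passes only in rows, so rows that do not move let the fingers close. It prints the time, the measured TCP pose, the force, the opening and the grip force at its end.
- robot.observe(): the state, without advancing time (a new reading comes with each control period).
- robot.read_camera(name): name is "scene" or "top" or "wrist"; returns a dict with "image" (384x512x3 uint8, red, green, blue), "fx", "fy", "cx", "cy" (pixels), "pose" (4x4, takes a point from camera to world coordinates). Camera axes: x right, y down, z forward; pixel columns grow to the right and rows downward; lengths in m; the calibration is good to about 2 mm. The wrist camera is an equidistant fisheye: a pixel r from the principal point sees the ray r / f radians off the axis. A picture is of the moment at which its call begins. There is no depth.
- robot.hand_in(): hands the job in; it is judged then, once.
The state is a dict: "time": time; "qpos": joint angles; "qvel": joint speeds; "joint_efforts": joint torques, N m; "tool_pos": TCP position; "tool_rot": TCP orientation; "contact_force": force on the tool from outside, world axes, zero at the start; "torque": the same for the moment, N m; "opening": finger opening in m; "grip_force": force on a finger pad.
Only numpy, scipy, OpenCV 4.12 (cv2) and the standard library are available. Lean on these libraries where they do the work, as an engineer would, in place of code of your own. Each camera call takes 0.05 s, during which the arm holds its last target. There are 200 camera calls.

## Task

One of the three sealed slide boxes standing on the bench has its pack of slides loose inside: pick the boxes up one at a time from above and shake each to and fro along its length a few times until you find the one that rattles, standing every silent one back upright where it stood. To book the rattling box out for repacking, hold it upright in the air with its barcode squarely facing the window of the barcode scanner, about 9 cm in front of it and centred on it, without touching the scanner, and finish like that, still holding it steady. Do not knock any box over or disturb the other things on the bench.

Things in the scene. Friction and masses are not known exactly. Their poses are not given: they have to be found in the camera images.
- box_a: sealed navy slide box (1 of 3 alike), 41 mm thick, 175 long, 95 high plus a 5 mm lip mid-top, about 0.5 kg, standing on its long edge, barcode side to the robot's left. Origin: under its centre; x out of the barcode side, y along its length, z up. Grip across the 41 mm, from above, at mid-length, tips 50 mm or more above its underside. One box, drawn anew, has its slides loose
- box_b: sealed navy slide box (1 of 3 alike), 41 mm thick, 175 long, 95 high plus a 5 mm lip mid-top, about 0.5 kg, standing on its long edge, barcode side to the robot's left. Origin: under its centre; x out of the barcode side, y along its length, z up. Grip across the 41 mm, from above, at mid-length, tips 50 mm or more above its underside. One box, drawn anew, has its slides loose
- box_c: sealed navy slide box (1 of 3 alike), 41 mm thick, 175 long, 95 high plus a 5 mm lip mid-top, about 0.5 kg, standing on its long edge, barcode side to the robot's left. Origin: under its centre; x out of the barcode side, y along its length, z up. Grip across the 41 mm, from above, at mid-length, tips 50 mm or more above its underside. One box, drawn anew, has its slides loose
- box_a_insert (a joint): lean of the 0.32 kg pack of slides in box_a, rad, + towards box y, 0 straight. Tight: stays within 0.03. Loose: flops with a knock to 0.25 either side and rests there; side to side shifts the wrist moment about 0.06 Nm, box level. A 60 mm stroke along y at 0.3 m/s, stopped short, throws it to the side the box moves towards; so does tipping the box's length 30 deg. Shake 3 strokes or more
- box_b_insert (a joint): lean of the 0.32 kg pack of slides in box_b, rad, + towards box y, 0 straight. Tight: stays within 0.03. Loose: flops with a knock to 0.25 either side and rests there; side to side shifts the wrist moment about 0.06 Nm, box level. A 60 mm stroke along y at 0.3 m/s, stopped short, throws it to the side the box moves towards; so does tipping the box's length 30 deg. Shake 3 strokes or more
- box_c_insert (a joint): lean of the 0.32 kg pack of slides in box_c, rad, + towards box y, 0 straight. Tight: stays within 0.03. Loose: flops with a knock to 0.25 either side and rests there; side to side shifts the wrist moment about 0.06 Nm, box level. A 60 mm stroke along y at 0.3 m/s, stopped short, throws it to the side the box moves towards; so does tipping the box's length 30 deg. Shake 3 strokes or more
- barcode_a (a point): centre of the white barcode sticker (56 x 26 mm) on the lid side of box_a: 21 mm along the box's x from its origin, midway along its length, 36 mm above its underside; same axes as the box
- barcode_b (a point): centre of the white barcode sticker (56 x 26 mm) on the lid side of box_b: 21 mm along the box's x from its origin, midway along its length, 36 mm above its underside; same axes as the box
- barcode_c (a point): centre of the white barcode sticker (56 x 26 mm) on the lid side of box_c: 21 mm along the box's x from its origin, midway along its length, 36 mm above its underside; same axes as the box
- back_a (a point): a point on the plain back of box_a, 41 mm behind the barcode, 36 mm above the underside; same axes as the box
- back_b (a point): a point on the plain back of box_b, 41 mm behind the barcode, 36 mm above the underside; same axes as the box
- back_c (a point): a point on the plain back of box_c, 41 mm behind the barcode, 36 mm above the underside; same axes as the box
- scanner: hands-free barcode scanner, fixed to the bench: grey head 64 mm wide, 46 high, top 160 mm above the bench, on a bent neck behind it and a round foot 100 mm across. Origin: on the bench, 49 mm behind the window; x points out of the back of the head, z up
- scanner_window (a point): centre of the scanner's dark window (44 x 26 mm), 135 mm above the bench; same axes as the scanner, so the window looks along its -x. It reads an upright barcode facing it within 15 degrees, 60 to 130 mm in front and within 30 mm of the window's axis sideways and in height
- timer: white bench timer, 66 x 66 x 19 mm, lying on the bench; bystander; origin under its centre
- tape: roll of tan tape lying flat, 98 mm across, 25 mm high; bystander; origin under its centre
- vial_plain: glass vial with dark stopper, 33 mm across, 58 mm high, standing; bystander; origin under its centre
- dropper: dropper bottle with a pointed cap, 25 mm across, 70 mm high, standing; bystander; origin under its centre

How it is judged:
By the outcome, as a careful person would: the job done as asked, in the order asked, and still so for the second after the job is handed in, while the arm keeps its last pose, push and grip.
It also fails if it takes over 72 s, if anything falls off the work surface, if the arm or the gripper's body presses on something with over 40 N, if the wrist force passes 120 N, or if a joint passes its speed limit or range.

## Working session

There is one attempt and no reset: what is moved stays moved. The work goes in short steps, Python scripts to look and compute and a shell command to move; the robot and the scene stay as the last step left them, time stands still between calls to the robot, and variables do not carry over. Pictures are saved under pics/ and viewed, at most 10 in all, crops included, and the job is handed in when it is done.

```bash
ls; mkdir -p pics; python3 - <<'E'
from cell import robot
import cv2,numpy as np
print(robot.observe())
for n in("scene","top"):
    c=robot.read_camera(n); cv2.imwrite(f"pics/{n}0.png",c["image"][:,:,::-1]); np.savez(f"pics/{n}0.npz",**c)
    print(n,c["fx"],c["fy"],c["cx"],c["cy"],c["pose"].round(4).tolist() if hasattr(c["pose"],'round') else c["pose"])
E
```

```text
cell.py
drive.py
pics
{'time': 0.0, 'qpos': array([-1.28898895e+00,  3.42699390e-01,  1.52504165e+00, -3.56852041e-05,
        1.27537576e+00, -1.46018824e-01]), 'qvel': array([ 0.00067774, -0.00085614,  0.00177498,  0.00023971,  0.00113766,
        0.00148677]), 'joint_efforts': array([ 1.34039827e-03, -4.31235552e+01, -2.44218367e+01,  7.18832994e-02,
        5.57386153e-02, -1.29070804e-04]), 'tool_pos': array([ 0.21778562, -0.47753845,  0.40404826]), 'tool_rot': array([-3.14007976e+00, -1.88003559e-04,  4.27836473e-01]), 'contact_force': array([-0.48194675, -0.18779448,  0.20314827]), 'torque': array([-0.00674997,  0.03876288, -0.01841098]), 'grip_force': 0.0, 'opening': 0.0918290740387639}
scene 421.27837103190933 421.27837103190933 252.58674262767337 194.47800418951877 [[-0.6318, -0.4516, 0.63, -0.0854], [-0.7751, 0.3764, -0.5075, 0.5119], [-0.0079, -0.8089, -0.5878, 0.6733], [0.0, 0.0, 0.0, 1.0]]
top 499.44633627009506 499.44633627009506 270.5581245139546 197.0742132850445 [[0.0011, -0.9802, 0.198, 0.2848], [-1.0, -0.0009, 0.0011, 0.0047], [-0.0009, -0.198, -0.9802, 1.3254], [0.0, 0.0, 0.0, 1.0]]
```
View pics/top0.png

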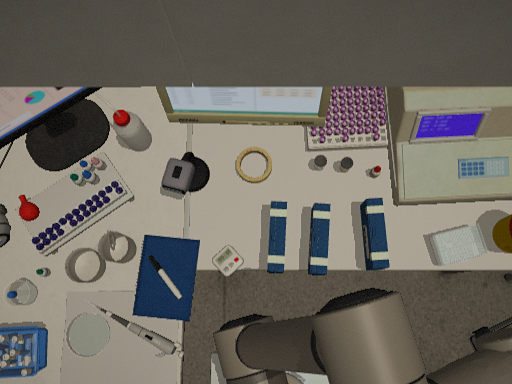

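View pics/scene0.png

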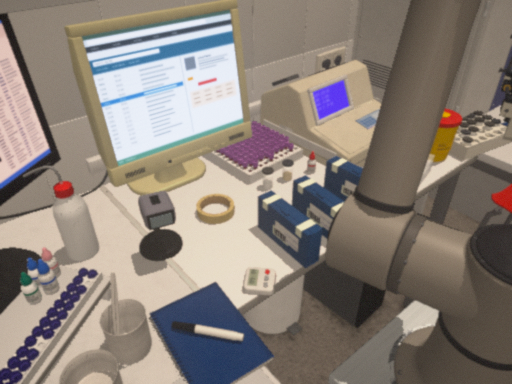

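The top view shows three navy boxes at about (277,237), (319,239) and (374,234), the scanner at (183,173), tape at (254,164), timer at (228,260) and vials at (320,161)/(346,164). I'll zoom in on the boxes and the scanner.

```bash
python3 - <<'E'
import cv2,numpy as np
t=cv2.imread("pics/top0.png");s=cv2.imread("pics/scene0.png")
a=cv2.resize(t[190:280,255:400],None,fx=5,fy=5,interpolation=cv2.INTER_CUBIC)[:,:725]
cv2.imwrite("pics/boxes.png",a)
b=cv2.resize(t[140:205,145:225],(480,390),interpolation=cv2.INTER_CUBIC)
c=cv2.resize(s[185:265,125:195],(320,390),interpolation=cv2.INTER_CUBIC)
cv2.imwrite("pics/scan.png",np.hstack([b,c]))
E
```

View pics/boxes.png

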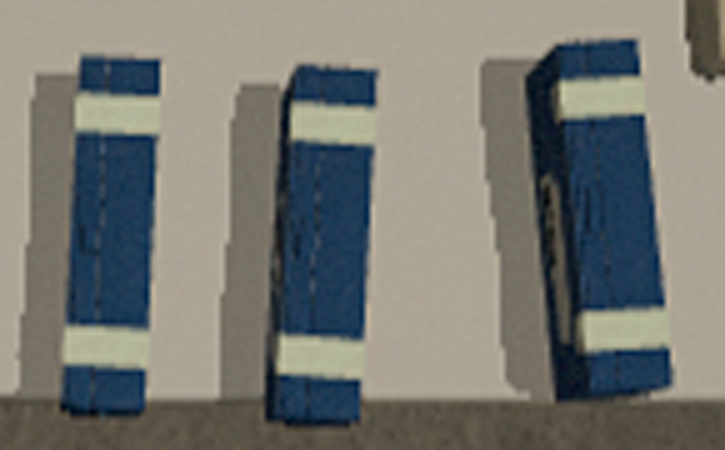

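View pics/scan.png

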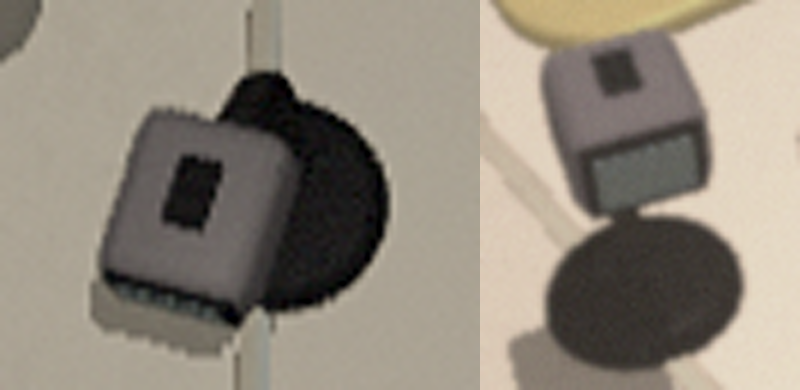

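The boxes' top straps and edges are clear in the crop. They show three near-parallel boxes with the barcode side on image left. The scanner's window is on the lower-left edge of the head, at crop pixels (120,285)-(240,320), and looks towards the robot and slightly to +y. Next I measure both.

```bash
cat > h.py <<'E'
import numpy as np,cv2
def load(n): return dict(np.load(f"pics/{n}.npz"))
def cast(c,uv,z):
    uv=np.atleast_2d(np.array(uv,float)); d=np.c_[(uv[:,0]-c["cx"])/c["fx"],(uv[:,1]-c["cy"])/c["fy"],np.ones(len(uv))]@c["pose"][:3,:3].T
    o=c["pose"][:3,3]; return o+d*((z-o[2])/d[:,2])[:,None]
E
python3 - <<'E'
from h import *
np.set_printoptions(precision=4,suppress=True)
t=load("top0");s=load("scene0")
im=t["image"].astype(int)
hsv=cv2.cvtColor(t["image"],cv2.COLOR_RGB2HSV)
for k,(u0,u1) in dict(A=(262,292),B=(305,333),C=(356,392)).items():
    m=np.zeros(hsv.shape[:2],np.uint8)
    sub=t["image"][195:275,u0:u1].astype(int)
    # strap: bright & greenish-white vs bench (darker)
    mm=((sub[:,:,1]>195)&(sub[:,:,2]>165)).astype(np.uint8)
    n,l,st,ce=cv2.connectedComponentsWithStats(mm)
    P=[]
    for i in range(1,n):
        if st[i,4]>60: P.append(ce[i]+[u0,195]); print(k,st[i],cv2.minAreaRect(np.argwhere(l==i)[:,::-1].astype(np.float32)))
    W=cast(t,P,0.0955); print(k,"strap ctrs",W[:,:2],"mid",W[:,:2].mean(0))
    d=W[0]-W[-1]; print(" yaw of length axis deg",np.degrees(np.arctan2(d[1],d[0])),np.linalg.norm(d))
hand=dict(A=[(75,95),(158,97),(157,135),(73,130),(64,325),(150,327),(148,367),(62,363)],B=[(292,102),(377,107),(374,146),(290,138),(278,335),(367,340),(363,380),(276,375)],C=[(557,80),(642,77),(647,115),(560,118),(578,314),(662,308),(670,347),(583,352)])
for k,v in hand.items():
    W=cast(t,np.array(v)/5+[254.6,189.6],0.0955)[:,:2]
    d=W[:4].mean(0)-W[4:].mean(0); print(k,W.mean(0),np.degrees(np.arctan2(d[1],d[0])),np.linalg.norm(d),"w",np.linalg.norm(W[0]-W[1]),np.linalg.norm(W[4]-W[5]))
# scanner
q=cast(t,np.array([(150,110),(300,150),(105,272),(243,318),(192,192)])/6+[144.6,139.6],0.160)[:,:2]
print("head top\n",q,np.degrees(np.arctan2(*(q[2]-q[0])[::-1])),np.degrees(np.arctan2(*(q[3]-q[1])[::-1])),np.degrees(np.arctan2(*(q[3]-q[2])[::-1])),np.linalg.norm(q[3]-q[2]))
sc=lambda p:(np.array(p)-[480,0])/[320/70,390/80]+[124.6,184.6]
w=[cast(s,sc(p),z)[0] for p,z in [((594,157),.148),((700,130),.148),((700,187),.122),((603,212),.122)]]
w=np.array(w);print("window",w,w.mean(0)); print(np.degrees(np.arctan2(*(w[1]-w[0])[1::-1])),np.degrees(np.arctan2(*(w[2]-w[3])[1::-1])))
print("foot top",cast(t,np.array([290,205])/6+[144.6,139.6],0.01), "foot scene",cast(s,sc((645,292)),.01))
for nm,uv,z in[("timer",(228,260),.019),("tape",(254,164),.02),("v1",(320,159),.058),("v2",(346,162),.058),("drop",(376,170),.07)]: print(nm,cast(t,uv,z)[0])
E
```

```text
Traceback (most recent call last):
  File "h.py", line 4, in cast
    uv=np.atleast_2d(np.array(uv,float)); d=np.c_[(uv[:,0]-c["cx"])/c["fx"],(uv[:,1]-c["cy"])/c["fy"],np.ones(len(uv))]@c["pose"][:3,:3].T
                                                   ~~^^^^^
IndexError: index 0 is out of bounds for axis 1 with size 0
```

```bash
cat > m.py <<'E'
from h import *
np.set_printoptions(precision=4,suppress=True)
t=load("top0");s=load("scene0")
print("strap",t["image"][212,278],"bench",t["image"][212,297])
hsv=cv2.cvtColor(t["image"],cv2.COLOR_RGB2HSV)
for k,(u0,u1) in dict(A=(262,292),B=(305,333),C=(356,392)).items():
    sub=t["image"][195:275,u0:u1].astype(int)
    mm=((sub[:,:,1]>sub[:,:,0]-1)&(sub[:,:,1]>180)).astype(np.uint8)
    n,l,st,ce=cv2.connectedComponentsWithStats(mm)
    P=[ce[i]+[u0,195] for i in range(1,n) if st[i,4]>60]
    print(k,len(P),st[1:])
    if len(P)!=2: continue
    W=cast(t,P,0.0955); d=W[0]-W[-1]; print(k,W[:,:2].mean(0),np.degrees(np.arctan2(d[1],d[0])),np.linalg.norm(d))
hand=dict(A=[(75,95),(158,97),(157,135),(73,130),(64,325),(150,327),(148,367),(62,363)],B=[(292,102),(377,107),(374,146),(290,138),(278,335),(367,340),(363,380),(276,375)],C=[(557,80),(642,77),(647,115),(560,118),(578,314),(662,308),(670,347),(583,352)])
for k,v in hand.items():
    W=cast(t,np.array(v)/5+[254.6,189.6],0.0955)[:,:2]
    d=W[:4].mean(0)-W[4:].mean(0); print(k,W.mean(0),np.degrees(np.arctan2(d[1],d[0])),np.linalg.norm(d),"w",np.linalg.norm(W[0]-W[1]),np.linalg.norm(W[4]-W[5]))
q=cast(t,np.array([(150,110),(300,150),(105,272),(243,318),(192,192)])/6+[144.6,139.6],0.160)[:,:2]
an=lambda d:np.degrees(np.arctan2(d[1],d[0]))
print("head top\n",q,an(q[2]-q[0]),an(q[3]-q[1]),an(q[3]-q[2]),np.linalg.norm(q[3]-q[2]))
sc=lambda p:(np.array(p)-[480,0])/[320/70,390/80]+[124.6,184.6]
w=np.array([cast(s,sc(p),z)[0] for p,z in [((594,157),.148),((700,130),.148),((700,187),.122),((603,212),.122)]])
print("window",w,w.mean(0),an(w[1]-w[0]),an(w[2]-w[3]),np.linalg.norm(w[1]-w[0]))
print("foot top",cast(t,np.array([290,205])/6+[144.6,139.6],0.01), "foot scene",cast(s,sc((645,292)),.01))
for nm,uv,z in[("timer",(228,260),.019),("tape",(254,164),.02),("v1",(320,159),.058),("v2",(346,162),.058),("drop",(376,170),.07)]: print(nm,cast(t,uv,z)[0])
E
python3 m.py
```

```text
strap [180 182 153] bench [171 163 147]
A 0 [[ 8 15 17  6 52]
 [11 17  3  3  5]
 [23 20  1  1  1]
 [ 6 61  7  5 13]
 [ 9 62 12  5 36]
 [21 66  1  2  2]]
B 0 [[ 9 17  6  4  9]
 [12 17 13  6 40]
 [23 21  2  2  3]
 [ 6 63 17  6 57]
 [20 69  2  1  2]]
C 0 [[11 11 16  6 44]
 [12 16  1  1  1]
 [26 16  2  1  2]
 [16 59  2  5  7]
 [19 58 11  6 28]
 [31 58  1  1  1]
 [23 61  1  1  1]
 [31 62  1  1  1]]
A [ 0.4367 -0.0094] -2.4810068398507696 0.11505379216339368 w 0.04151575393224384 0.04223395510753129
B [ 0.4316 -0.1163] -4.03793054008266 0.11652591367020755 w 0.042495021727608544 0.043672389447014785
C [ 0.4449 -0.2577] 2.9635790330804905 0.11611092269957798 w 0.042640545972481424 0.04150603444013726
head top
 [[0.6166 0.2504]
 [0.6    0.1894]
 [0.5496 0.2656]
 [0.5309 0.2099]
 [0.5825 0.2322]] 167.2195466047029 163.46131614383916 -108.55775353930099 0.0587544512858899
window [[0.55   0.263  0.148 ]
 [0.536  0.2185 0.148 ]
 [0.5332 0.2237 0.122 ]
 [0.5465 0.2649 0.122 ]] [0.5414 0.2425 0.135 ] -107.46631212818068 -107.94289037606872 0.04668509470002427
foot top [[0.6149 0.2169 0.01  ]] foot scene [[0.609  0.2263 0.01  ]]
timer [0.3815 0.1168 0.019 ]
tape [0.6397 0.0511 0.02  ]
v1 [ 0.6431 -0.1237  0.058 ]
v2 [ 0.635  -0.1918  0.058 ]
drop [ 0.6103 -0.2671  0.07  ]
```

Measurements hold up: box widths come out at 41–43 mm. The window centre is about (0.541, 0.2425, 0.135), looking along ~163°. I grasp with tool x towards the robot, so joint 6 stays in range for the final turn.

```bash
python3 drive.py '[[0.0303,-0.0258,0,0,0,0],[0.0303,-0.0258,0,0,0,0],[0.0303,-0.0258,0,0,0,0],[0.0303,-0.0258,0,0,0,0],[0.0303,-0.0258,0,0,0,0],[0.0303,-0.0258,0,0,0,0],[0.0303,-0.0258,0,0,0,0]]' 0.085 40
python3 drive.py '[[0.0303,-0.0258,0,0,0,0],[0.0303,-0.0258,0,0,0,0],[0.0303,-0.0258,0,0,0,0],[0.0303,-0.0258,0,0,0,0],[0.0303,-0.0258,0,0,0,0],[0.0303,-0.0258,0,0,0,0]]'
python3 drive.py '[[0,0,0,0,0,-0.12],[0,0,0,0,0,-0.12],[0,0,0,0,0,-0.12],[0,0,0,0,0,-0.12],[0,0,0,0,0,-0.12],[0,0,0,0,0,-0.12],[0,0,0,0,0,-0.12],[0,0,0,0,0,-0.12]]'
python3 drive.py '[[0,0,0,0,0,-0.12],[0,0,0,0,0,-0.12],[0,0,0,0,0,-0.12],[0,0,0,0,0,-0.12],[0,0,0,0,0,-0.12],[0,0,0,0,0,-0.12],[0,0,0,0,0,-0.12],[0,0,0,0,0,-0.12]]'
python3 drive.py '[[0,0,0,0,0,-0.12],[0,0,0,0,0,-0.12],[0,0,0,0,0,-0.12],[0,0,0,0,0,-0.12],[0,0,0,0,0,-0.12],[0,0,0,0,0,-0.12],[0,0,0,0,0,-0.03],[0,0,0,0,0,0]]'
python3 - <<'E'
from cell import robot
print(robot.observe())
E
```

```text
time: 0.68
tool_pos: [0.3361, -0.2235, 0.4046]
tool_rot: [-3.141, 0.0, 0.427]
contact_force: [1.9, -0.7, 0.0]
opening: 0.0852
grip_force: 0.0
time: 1.18
tool_pos: [0.4373, -0.007, 0.4046]
tool_rot: [3.142, 0.0, 0.428]
contact_force: [1.0, -1.1, 1.5]
opening: 0.0851
grip_force: 0.0
time: 1.85
tool_pos: [0.437, -0.009, 0.4044]
tool_rot: [-3.141, 0.0, 1.394]
contact_force: [-0.4, -0.8, 0.4]
opening: 0.0849
grip_force: 0.0
time: 2.52
tool_pos: [0.437, -0.0091, 0.4044]
tool_rot: [-3.141, -0.001, 2.354]
contact_force: [-0.2, 0.3, -0.3]
opening: 0.0851
grip_force: 0.0
time: 3.18
tool_pos: [0.437, -0.0091, 0.4044]
tool_rot: [3.142, -0.001, 3.099]
contact_force: [0.1, 0.2, -0.9]
opening: 0.0851
grip_force: 0.0
{'time': 3.1833, 'qpos': array([-1.96411894e-01,  1.80920055e-01,  1.74719306e+00, -5.98053221e-05,
        1.21421151e+00, -1.72446910e+00]), 'qvel': array([ 1.51994305e-03, -1.36094027e-03, -6.00418892e-05,  8.30480315e-04,
        1.79251862e-04,  6.91488685e-02]), 'joint_efforts': array([-3.71831593e-04, -3.37447035e+01, -2.37285501e+01, -5.35205333e-02,
        7.40513136e-02, -6.58368655e-01]), 'tool_pos': array([ 0.43697438, -0.00905821,  0.40442456]), 'tool_rot': array([ 3.14153598e+00, -7.31920932e-04,  3.09887445e+00]), 'contact_force': array([ 0.09334006,  0.15647455, -0.8790175 ]), 'torque': array([ 0.06521454, -0.12442069, -0.02671853]), 'grip_force': 0.0, 'opening': 0.08508549417485488}
```

```bash
python3 drive.py '[[0,0,0.035,0,0,0],[0,0,0.035,0,0,0],[0,0,0.035,0,0,0],[0,0,0.03,0,0,0],[0,0,0.02,0,0,0],[0,0,0.0165,0,0,0],[0,0,0,0,0,0]]'
python3 drive.py '[[0,0,0,0,0,0],[0,0,0,0,0,0],[0,0,0,0,0,0],[0,0,0,0,0,0],[0,0,0,0,0,0],[0,0,0,0,0,0],[0,0,0,0,0,0],[0,0,0,0,0,0]]' 0.0 40
```

```text
time: 3.77
tool_pos: [0.436, -0.0089, 0.2304]
tool_rot: [3.141, -0.006, 3.096]
contact_force: [-0.9, 0.2, -0.5]
opening: 0.085
grip_force: 0.0
time: 4.43
tool_pos: [0.4372, -0.0091, 0.2335]
tool_rot: [-3.141, 0.001, 3.098]
contact_force: [-0.9, -0.4, 4.3]
opening: 0.0403
grip_force: 39.9
```

Gripped at 40 mm, 40 N. Next: lift and shake, sampling the wrist moment after each stroke.

```bash
cat > s.py <<'E'
# print mean wrist moment over a few control periods while the arm holds
from cell import robot
import numpy as np
T=[];F=[]
for i in range(5):
    robot.read_camera("wrist"); o=robot.observe(); T.append(o["torque"]);F.append(o["contact_force"])
print("M",np.mean(T,0).round(4),"sd",np.std(T,0).round(3),"F",np.mean(F,0).round(2),"t",o["time"],"op",round(o["opening"],4))
E
D="[0,0,0,0,0,0]"
python3 drive.py '[[0,0,-0.01,0,0,0],[0,0,-0.02,0,0,0],[0,0,-0.02,0,0,0],[0,0,-0.02,0,0,0],[0,0,-0.01,0,0,0],[0,0,0,0,0,0],[0,0,0,0,0,0]]' | tail -3
python3 s.py
python3 drive.py '[[-0.03,0,0,0,0,0],[-0.03,0,0,0,0,0],[0,0,0,0,0,0],[0,0,0,0,0,0],[0,0,0,0,0,0],[0,0,0,0,0,0],[0,0,0,0,0,0],[0,0,0,0,0,0]]' | head -2
python3 s.py
python3 drive.py '[[0.03,0,0,0,0,0],[0.03,0,0,0,0,0],[0,0,0,0,0,0],[0,0,0,0,0,0],[0,0,0,0,0,0],[0,0,0,0,0,0],[0,0,0,0,0,0],[0,0,0,0,0,0]]' | head -2
python3 s.py
python3 drive.py '[[-0.03,0,0,0,0,0],[-0.03,0,0,0,0,0],[0,0,0,0,0,0],[0,0,0,0,0,0],[0,0,0,0,0,0],[0,0,0,0,0,0],[0,0,0,0,0,0],[0,0,0,0,0,0]]' | head -2
python3 s.py
python3 drive.py '[[0.03,0,0,0,0,0],[0.03,0,0,0,0,0],[0,0,0,0,0,0],[0,0,0,0,0,0],[0,0,0,0,0,0],[0,0,0,0,0,0],[0,0,0,0,0,0],[0,0,0,0,0,0]]' | head -3
python3 s.py
```

```text
contact_force: [-0.9, -0.4, -5.3]
opening: 0.0408
grip_force: 39.9
M [ 0.0658 -0.0841 -0.0143] sd [0.031 0.021 0.03 ] F [ 0.04  0.08 -5.06] t 5.2667 op 0.0406
time: 5.93
tool_pos: [0.4965, -0.0117, 0.3132]
M [ 0.093  -0.0895  0.017 ] sd [0.027 0.026 0.019] F [ 0.3  -0.28 -5.15] t 6.1833 op 0.0408
time: 6.85
tool_pos: [0.4377, -0.0092, 0.3132]
M [ 0.0741 -0.1613 -0.0344] sd [0.025 0.014 0.031] F [-0.12 -0.12 -5.3 ] t 7.1 op 0.0406
time: 7.77
tool_pos: [0.4965, -0.0117, 0.3133]
M [ 0.0626 -0.118   0.0108] sd [0.02  0.01  0.028] F [ 0.23 -0.41 -5.04] t 8.0167 op 0.0406
time: 8.68
tool_pos: [0.4377, -0.0092, 0.3132]
tool_rot: [-3.141, 0.001, 3.098]
M [ 0.0847 -0.1556  0.0148] sd [0.016 0.018 0.017] F [ 0.07 -0.35 -5.45] t 8.9333 op 0.0402
```

My alternates by about 0.05 Nm, which suggests looseness but is close to the noise. To rule out a position effect, I'll move to the far spot slowly and compare, then shake more with longer sampling.

```bash
sed -i 's/range(5)/range(9)/' s.py
python3 drive.py '[[-0.003,0,0,0,0,0],[-0.008,0,0,0,0,0],[-0.012,0,0,0,0,0],[-0.014,0,0,0,0,0],[-0.012,0,0,0,0,0],[-0.008,0,0,0,0,0],[-0.003,0,0,0,0,0],[0,0,0,0,0,0]]' | head -2
python3 s.py
python3 drive.py '[[0.03,0,0,0,0,0],[0.03,0,0,0,0,0],[0,0,0,0,0,0],[0,0,0,0,0,0],[0,0,0,0,0,0],[0,0,0,0,0,0],[0,0,0,0,0,0],[0,0,0,0,0,0]]' | head -2
python3 s.py
python3 drive.py '[[-0.035,0,0,0,0,0],[-0.035,0,0,0,0,0],[0,0,0,0,0,0],[0,0,0,0,0,0],[0,0,0,0,0,0],[0,0,0,0,0,0],[0,0,0,0,0,0],[0,0,0,0,0,0]]' | head -2
python3 s.py
python3 drive.py '[[0.003,0,0,0,0,0],[0.008,0,0,0,0,0],[0.013,0,0,0,0,0],[0.017,0,0,0,0,0],[0.015,0,0,0,0,0],[0.01,0,0,0,0,0],[0.004,0,0,0,0,0],[0,0,0,0,0,0]]' | head -2
python3 s.py
```

```text
time: 9.6
tool_pos: [0.4976, -0.0117, 0.3129]
M [ 0.0814 -0.1851  0.0141] sd [0.02  0.031 0.028] F [-0.26 -0.02 -5.28] t 10.05 op 0.0405
time: 10.72
tool_pos: [0.4376, -0.0092, 0.3132]
M [ 0.0749 -0.158   0.0006] sd [0.026 0.026 0.036] F [-0.12 -0.15 -5.25] t 11.1667 op 0.0408
time: 11.83
tool_pos: [0.5065, -0.0121, 0.3133]
M [ 0.0728 -0.085   0.0094] sd [0.032 0.027 0.025] F [ 0.04  0.   -5.25] t 12.2833 op 0.0406
time: 12.95
tool_pos: [0.4361, -0.009, 0.3134]
M [ 0.077  -0.1323  0.0003] sd [0.022 0.02  0.027] F [ 0.13 -0.2  -5.55] t 13.4 op 0.0406
```

```bash
sed -i 's/range(9)/range(12)/' s.py
python3 drive.py '[[-0.03,0,0,0,0,0],[-0.03,0,0,0,0,0],[0,0,0,0,0,0],[0,0,0,0,0,0],[0,0,0,0,0,0],[0,0,0,0,0,0],[0,0,0,0,0,0],[0,0,0,0,0,0]]' | head -2
python3 s.py
python3 drive.py '[[0.001,0,0,0,0,0],[0.002,0,0,0,0,0],[0.004,0,0,0,0,0],[0.005,0,0,0,0,0],[0.005,0,0,0,0,0],[0.005,0,0,0,0,0],[0.005,0,0,0,0,0],[0.005,0,0,0,0,0]]' | head -2
python3 drive.py '[[0.005,0,0,0,0,0],[0.005,0,0,0,0,0],[0.005,0,0,0,0,0],[0.005,0,0,0,0,0],[0.004,0,0,0,0,0],[0.003,0,0,0,0,0],[0.001,0,0,0,0,0],[0,0,0,0,0,0]]' | head -2
python3 s.py
python3 drive.py '[[-0.03,0,0,0,0,0],[-0.03,0,0,0,0,0],[0,0,0,0,0,0],[0.03,0,0,0,0,0],[0.03,0,0,0,0,0],[0,0,0,0,0,0],[0,0,0,0,0,0],[0,0,0,0,0,0]]' | head -2
python3 s.py
```

```text
time: 14.07
tool_pos: [0.4965, -0.0117, 0.3133]
M [ 0.0716 -0.1012  0.0077] sd [0.027 0.026 0.041] F [ 0.01 -0.05 -5.42] t 14.6667 op 0.0409
time: 15.33
tool_pos: [0.4644, -0.0103, 0.3133]
time: 16.0
tool_pos: [0.4369, -0.0091, 0.3133]
M [ 0.0704 -0.1111 -0.014 ] sd [0.041 0.023 0.021] F [ 0.09 -0.1  -4.94] t 16.6 op 0.0408
time: 17.27
tool_pos: [0.4375, -0.0092, 0.3136]
M [ 0.088  -0.172   0.0031] sd [0.046 0.041 0.022] F [-0.1  -0.1  -5.27] t 17.8667 op 0.0407
```

The last pair was taken at the same spot: −0.111 against −0.172. So the pack flops, and box A is the loose one. Before carrying it, I check clearance to the beakers near the target.

```bash
python3 - <<'E'
from h import *
t=load("top0");s=load("scene0")
a=cv2.resize(t["image"][210:290,60:150],(450,400),interpolation=cv2.INTER_CUBIC);b=cv2.resize(s["image"][255:375,55:160],(350,400),interpolation=cv2.INTER_CUBIC)
cv2.imwrite("pics/beak.png",np.hstack([a,b])[:,:,::-1])
E
```

```text
(no output)
```

View pics/beak.png

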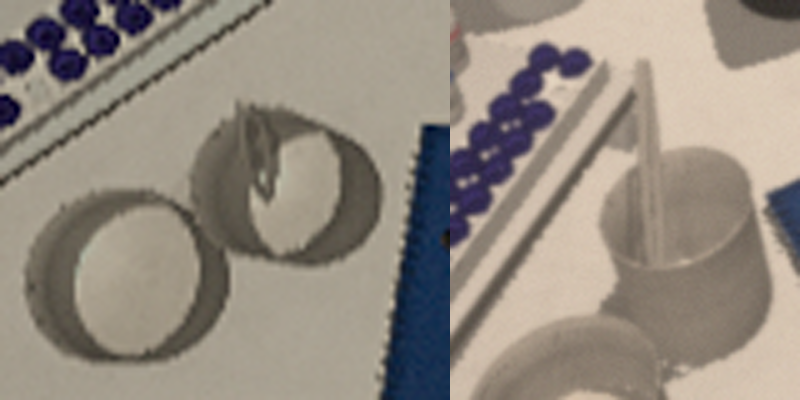

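```bash
python3 - <<'E'
from h import *
t=load("top0");s=load("scene0")
def tri(ut,us):
    best=min(np.linspace(0,.3,301),key=lambda z:np.linalg.norm(cast(t,ut,z)-cast(s,us,z)))
    return best,cast(t,ut,best)[0],cast(s,us,best)[0]
print("rod tip",tri((108,230.6),(112.6,273.6)))
# beaker rim at assumed heights from scene
for z in(.06,.07,.08,.09): print(z,[cast(s,p,z)[0].round(3) for p in((124,317),(101,323.5),(145,306))],cast(t,(112,246),z)[0].round(3))
print("base right edge (top)",cast(t,(136,250),0))
E
```

```text
rod tip (np.float64(0.161), array([0.43939367, 0.38755896, 0.161     ]), array([0.43939894, 0.38732212, 0.161     ]))
0.06 [array([0.431, 0.391, 0.06 ]), array([0.444, 0.428, 0.06 ]), array([0.43 , 0.351, 0.06 ])] [0.414 0.408 0.06 ]
0.07 [array([0.423, 0.393, 0.07 ]), array([0.436, 0.43 , 0.07 ]), array([0.421, 0.354, 0.07 ])] [0.412 0.405 0.07 ]
0.08 [array([0.415, 0.395, 0.08 ]), array([0.427, 0.431, 0.08 ]), array([0.413, 0.356, 0.08 ])] [0.411 0.402 0.08 ]
0.09 [array([0.406, 0.397, 0.09 ]), array([0.418, 0.433, 0.09 ]), array([0.404, 0.359, 0.09 ])] [0.41  0.398 0.09 ]
base right edge (top) [[0.40907622 0.36284123 0.        ]]
```

The stir rod tip at (0.439, 0.387, 0.161) clears the box's end by about 25 mm, so I shift 5 mm away from it. Next I carry and turn the box.

```bash

python3 drive.py '[[0,0.007,-0.004,0,0,0],[0,0.014,-0.008,0,0,0],[0,0.018,-0.01,0,0,0],[0,0.022,-0.01,0,0,0],[0,0.022,-0.008,0,0,0],[0,0.016,-0.006,0,0,0],[0,0.008,-0.004,0,0,0],[0,0.003,0,0,0,0]]' | head -3
python3 drive.py '[[0,0,0,0,0,0.05],[0,0,0,0,0,0.09],[0,0,0,0,0,0.1],[0,0,0,0,0,0.1],[0,0,0,0,0,0.1],[0,0,0,0,0,0.1],[0,0,0,0,0,0.1],[0,0,0,0,0,0.1]]' | head -3
python3 drive.py '[[0,0,0,0,0,0.1],[0,0,0,0,0,0.1],[0,0,0,0,0,0.1],[0,0,0,0,0,0.1],[0,0,0,0,0,0.1],[0,0,0,0,0,0.1],[0,0,0,0,0,0.1],[0,0,0,0,0,0.1]]' | head -3
python3 drive.py '[[0,0,0,0,0,0.1],[0,0,0,0,0,0.1],[0,0,0,0,0,0.06],[0,0,0,0,0,0.024],[0,0,0,0,0,0],[0,0,0,0,0,0],[0,0,0,0,0,0]]'
python3 - <<'E'
from cell import robot
import numpy as np,cv2
o=robot.observe();y=o["tool_rot"][2];d=np.array([.4335,.270,.3325])-o["tool_pos"]
print(d@[np.cos(y),np.sin(y),0],d@[np.sin(y),-np.cos(y),0],-d[2],o["time"],y)
E
```

```text
time: 18.53
tool_pos: [0.4419, 0.1021, 0.3641]
tool_rot: [3.141, 0.002, 3.1]
time: 19.2
tool_pos: [0.4418, 0.1001, 0.3627]
tool_rot: [-3.14, -0.0, 2.352]
time: 19.87
tool_pos: [0.4418, 0.1001, 0.3627]
tool_rot: [-3.14, 0.001, 1.552]
time: 20.45
tool_pos: [0.4419, 0.1006, 0.3631]
tool_rot: [-3.141, 0.0, 1.275]
contact_force: [0.6, 0.0, -6.1]
opening: 0.0407
grip_force: 40.0
0.15958738264106548 -0.05740433378172058 0.030571227956476765 20.45 1.2749532469150249
```

```bash

python3 drive.py '[[0.005,-0.002,0.001,0,0,0],[0.01,-0.004,0.002,0,0,0],[0.015,-0.005,0.003,0,0,0],[0.018,-0.006,0.003,0,0,0],[0.018,-0.006,0.003,0,0,0],[0.018,-0.006,0.003,0,0,0],[0.018,-0.006,0.003,0,0,0],[0.018,-0.006,0.003,0,0,0]]' | head -3
python3 drive.py '[[0.016,-0.006,0.003,0,0,0],[0.012,-0.005,0.003,0,0,0],[0.008,-0.003,0.002,0,0,0],[0.0036,-0.0024,0.0016,0,0,0],[0,0,0,0,0,0],[0,0,0,0,0,0],[0,0,0,0,0,0],[0,0,0,0,0,0]]'
python3 - <<'E'
from cell import robot
import numpy as np,cv2
ims=[]
for n in("top","scene"):
    c=robot.read_camera(n); np.savez(f"pics/{n}1.npz",**c); i=c["image"]
    ims.append(cv2.resize(i[120:300,60:260] if n=="top" else i[140:380,20:270],(400,400),interpolation=cv2.INTER_CUBIC))
cv2.imwrite("pics/fin.png",np.hstack(ims)[:,:,::-1])
o=robot.observe();print(o["time"],o["tool_pos"],o["tool_rot"])
E
```

```text
time: 21.12
tool_pos: [0.4373, 0.2294, 0.3418]
tool_rot: [-3.141, -0.0, 1.275]
time: 21.78
tool_pos: [0.4339, 0.2696, 0.3328]
tool_rot: [3.141, -0.0, 1.273]
contact_force: [-0.2, -0.5, -5.9]
opening: 0.0406
grip_force: 40.0
21.8833 [0.43388979 0.26970535 0.33279067] [ 3.14124458e+00 -7.23580174e-05  1.27293273e+00]
```

View pics/fin.png

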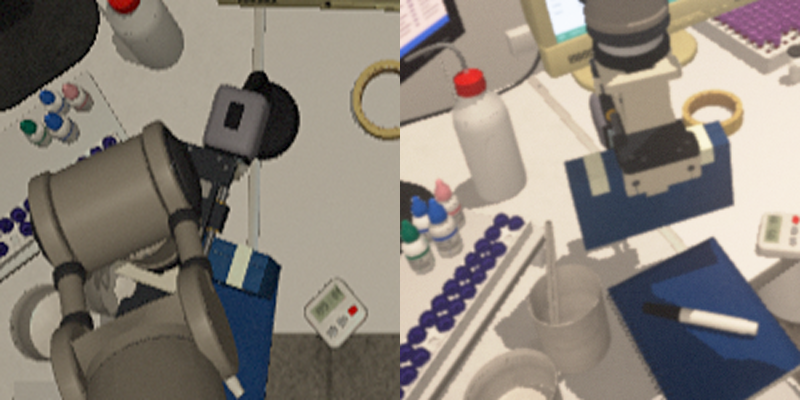

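The box is held upright with its plain back to the scene camera and its barcode side to the scanner, and it clears the rod and scanner. Before handing in, a quick check that it is level, using the box's lower edge at crop (583,248)–(733,205).

```bash
python3 - <<'E'
from h import *
s=load("scene1")
p=(np.array([(583,249),(734,205),(565,162),(725,125)])-[400,0])/[1.6,1.667]+[19.6,139.6]
w=cast(s,p[:2],.099);d=w[0]-w[1];print(w,np.linalg.norm(d),np.degrees(np.arctan2(d[1],d[0])))
w=cast(s,p[2:],.194);d=w[0]-w[1];print(w,np.linalg.norm(d),np.degrees(np.arctan2(d[1],d[0])))
print("expected back-bottom mid",np.array([.4339,.2697])-.0205*np.array([np.cos(-.297),np.sin(-.297)]))
E
```

```text
[[0.4436312  0.35852987 0.099     ]
 [0.38910126 0.19037705 0.099     ]] 0.17677354127364225 72.03274363633369
[[0.47498377 0.3459751  0.194     ]
 [0.41483362 0.17910372 0.194     ]] 0.17738122462155642 70.17788888489638
expected back-bottom mid [0.41429752 0.27569938]
```

```bash
python3 drive.py '[[0,0,0,0,0,0],[0,0,0,0,0,0],[0,0,0,0,0,0],[0,0,0,0,0,0]]'; python3 -c "
from cell import robot
print(robot.hand_in())"
```

```text
time: 22.22
tool_pos: [0.4337, 0.2701, 0.3326]
tool_rot: [3.142, 0.0, 1.274]
contact_force: [-0.1, -0.5, -5.0]
opening: 0.0408
grip_force: 40.0
the job is handed in; nothing more can be done
None
```

Box A was the first one I shook and it rattled, so boxes B and C were never lifted; I handed in at 22 s with box A held upright and steady, its barcode facing the scanner window about 9 cm in front and within about 5 mm of centre.

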